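# Load the parts cleaner and hold its run lever

## Robot

A 6-joint arm with a two-finger parallel gripper is mounted at the origin on the work surface. World frame = base frame: x ahead of the robot, y to its left, z up, the work surface at z = 0. Lengths are in m, angles in rad, forces in N, time in s.
With the tool pointing down it reaches from about 0.325 to 0.9 m from the base axis. Payload 6.1 kg.
Tool frame: the origin (TCP) lies at the very end of the fingers, on their centre line; the grasp point (between the pads) lies bot.hold_point_z behind it (bot.hold_point_z is the distance from the TCP to the grasp point, in m); z points along the fingers, x is the direction in which the jaws open and shut, and the axes are right-handed (so a half turn about z gives the same grasp; the last joint's range is limited). The gripper opens to 85 mm and grips with 20 to 120 N. Pads are 22 mm wide; open, the fingers measure 114 mm over their backs; the gripper's body (76 mm by 85 mm) begins 54 mm behind the grasp point. The pads swing forward as they close: fully open they stand 13 mm farther back than shut.
Start: joints at [-1.227, 0.22, 1.526, -0, 1.395, -0.126], TCP at [0.283, -0.557, 0.231] pointing down, gripper open.
Joint ranges: [-2.98, 2.98], [-0.91, 2.08], [0.09, 2.57], [-1.24, 4.39], [0.2, 2.65], [-2.68, 2.68]. Speed limits (rad/s): [2.57, 2.57, 3.01, 3.14, 3.14, 3.14].

## Interface

Orientations are given as a 3x3 rotation matrix whose columns are the frame's x, y, z axes.
In Python, from cell import bot gives the robot as it stands.
- The arm moves only by the tool step_arm, never from a script. Its argument "series" is a list of rows, each a list of 7 numbers: the shift along the tool's x, y, z in cm, then the turn, a rotation vector about the tool's x, y, z in degrees, then the gripper command: -1 is fully open, 1 is shut, values between are in proportion. In form: [[dx, dy, dz, rx, ry, rz, claw], ...]. A call has 1 to 10 rows; each row shifts and turns the commanded pose from where the row before left it, along the tool's axes as they then stand; what a row does not reach is not made up. A row lasts 1/10 s, in which the tool goes at most 50 mm and 8.59 degrees, less where a joint would pass 70% of its speed; a pose out of reach is approached as far as the arm can. A call is refused whole if a number of a shift passes 5 or a number of a turn 8.59, either way. A call with a gripper value outside its range is refused whole. The fingers move at their own pace and stop on an object; "newtons" is the grip in N (left out, the last holds). Time passes only in rows, so rows that do not move let the fingers close. It gives the time, the measured TCP pose, the force and the opening at its end, in the units of the state.
- bot.read_state(): the state, without advancing time (a new reading comes with each control period).
- bot.read_camera(name): name is "scene" or "top" or "wrist"; returns (picture, depth): 400x640x3 uint8, red, green, blue; 400x640 float32, m along the optical axis (not along the pixel's ray), 0 where there is no reading.
- bot.camera_model(name): a dict with "K" (3x3 intrinsics, pixels), "R" (3x3) and "t" (3): a world point X has camera coordinates R X + t; the wrist camera has in their place "mount" (4x4, takes a point from camera to tool coordinates, whose origin is the TCP and whose axes are the tool frame's). Camera axes: x right, y down, z forward; pixel columns grow to the right and rows downward; lengths in m; the calibration is good to about 2 mm. The wrist camera is an equidistant fisheye: a pixel r from the principal point sees the ray r / f radians off the axis. A picture is of the moment at which its call begins: read the wrist's pose just before it. camera_model takes no time and is no camera call.
- bot.sign_off(): hands the job in, once; it reports no verdict.
The state is a dict: "time": time; "q": joint angles; "joint_vel": joint speeds; "tau": joint torques, N m; "position": TCP position; "ee_rot": TCP orientation; "contact_force": force on the tool from outside, world axes, zero at the start; "wrist_torque": the same for the moment, N m; "grip_width": finger opening in m.
Only numpy, scipy, OpenCV 4.12 (cv2) and the standard library are available. Lean on these libraries where they do the work, as an engineer would, in place of code of your own. Each camera call takes 0.05 s, during which the arm holds its last target. There are 200 camera calls.

## Task

Lift the handle of the cleaner's loading tray to tip it to about 45 degrees (never past 60), keep it there for a second so that all three bearing balls roll into the tank, and lower the tray back to level without dropping it. Then press the control box's spring-loaded run lever down from above with the fingers until its arm is level, half its travel, never down to the stop, keep it there for two seconds, and finish with the fingers still holding it at that level. Leave everything else on the bench alone.

Things in the scene. Friction and masses are not known exactly. Their poses are not given: they have to be found in the camera images.
- cleaner: Fixed bench-top vibratory parts cleaner, 285 mm long (x) by 180 mm wide (y). Origin at the bench surface; its own +x points from the loading tray to the tank and away from the robot (give or take its yaw), z up. Grey open tank: inside x -15..165, y -85..85 mm, floor at z 12, rim at z 100 mm. A dark motor housing, 85 mm high, reaches from the tank to x -115 mm, with the loading tray above it.
- load_tray (a joint): Tilt of the steel loading tray in rad: 0 = level, resting on its stop; grows as its handle end is lifted (45 degrees = 0.785; end stop at 1.25). The tray weighs about 0.3 kg; it has no spring and falls back level if let go.
- tray_bar (a point): Middle of the tray's handle bar: a round steel bar 12 mm thick, 72 mm clear length, along the cleaner's y, at the tray's end nearest the robot, 45 mm clear of the tray's end wall, 157 mm above the bench when level. It can be pinched from above, fingers either side of it along the cleaner's x; it turns freely between the pads.
- tray_hinge (a point): Middle of the tray's hinge axis, which runs along the cleaner's y, fixed on the cleaner 112 mm above the bench. With the tray level the bar is 160 mm from it towards the robot (cleaner's -x) and 45 mm higher; the bar moves on an arc about it, up and towards the tank. Tray: 145 mm long, 82 mm wide, 22 mm deep, its open spout 30 mm beyond the hinge, over the tank, with a lip only 2 mm high.
- control_box: Fixed grey control box of the cleaner, 110 x 100 mm and 70 mm high, origin at the bench surface under its middle, +x away from the robot at zero yaw. Its spring-return run lever (steel arm with a square rubber pad) is pivoted on two dark cheeks on its top and reaches out over its front, towards the robot (box's -x).
- run_lever (a joint): Run lever in rad: 0 = released, its arm 0.25 rad above level; grows as the pad is pressed down; 0.25 = arm level, half its travel; 0.5 = bottom stop. A spring pushes it up: at the pad about 4 N to start, 8 N at half travel, 12 N at the stop.
- lever_pad (a point): Centre of the top face of the lever's rubber pad, 46 x 46 x 10 mm, 130 mm from the pivot towards the robot (box's -x): about 147 mm above the bench when released, 115 mm when the arm is level. It is pressed from above.
- lever_pivot (a point): The lever's pivot axis (along the box's y), 110 mm above the bench, 30 mm behind the box's middle, fixed.
- ball0_center (a point): Centre of one of three equal loose steel bearing balls, 22 mm across, 40 g or so, lying in the loading tray at the start.
- ball1_center (a point): Centre of one of three equal loose steel bearing balls, 22 mm across, 40 g or so, lying in the loading tray at the start.
- ball2_center (a point): Centre of one of three equal loose steel bearing balls, 22 mm across, 40 g or so, lying in the loading tray at the start.
- spray_can: Bystander: white spray can, 48 mm across, 150 mm tall, standing near the middle of the bench; leave it alone.
- wrench: Bystander: steel wrench lying flat in front of the control box (its origin is at the underside); leave it alone.
- bearing: Bystander: steel bearing ring, 52 mm across, 15 mm high, flat on the bench in front of the cleaner; leave it alone.
- screwdriver: Bystander: screwdriver lying on the bench at the right; leave it alone.
- oil_bottle: Bystander: black oil bottle, 70 mm across, 200 mm tall, standing at the far left; leave it alone.
- mug: Bystander: white mug, 80 mm across, 95 mm tall, standing at the far right; leave it alone.
- grease_jar: Bystander: grey grease jar, 76 mm across, 80 mm tall, standing at the left; leave it alone.
Mind the look-alikes: they are no part of the job. Leave any red look-alike of the control_box alone.

How it is judged:
By the outcome, as a careful person would: the job done as asked, in the order asked, and still so for the second after the job is handed in, while the arm keeps its last pose, push and grip.
It also fails if it takes over 58 s, if anything falls off the work surface, if the arm or the gripper's body presses on something with over 40 N, if the wrist force passes 120 N, or if a joint passes its speed limit or range.

## Working session

There is one attempt and no reset: what is moved stays moved. The work goes in short steps, Python scripts to look and compute and a tool call to move; the robot and the scene stay as the last step left them, time stands still between calls to the robot, and variables do not carry over. Pictures are saved under pics/ and viewed, about 8 in all and at most 12, crops included, and the job is handed in when it is done.

Besides the shell and the picture viewer there is one more tool, called by a JSON object that holds its "fn" and its "kwargs". step_arm: Moves the arm, as the interface text tells. Its arguments: {"type":"object","properties":{"series":{"type":"array","items":{"type":"array","items":{"type":"number"}}},"newtons":{"type":"number"}},"required":["series"]}

```bash
mkdir -p pics; ls; python3 - <<'E'
from cell import bot
import cv2,numpy as np
s=bot.read_state();print(s['time'],s['position'],s['ee_rot'],bot.hold_point_z,s['contact_force'])
for n in('scene','top'):
    p,d=bot.read_camera(n);cv2.imwrite(f'pics/{n}0.png',p[:,:,::-1]);np.save(f'{n}0.npy',d);np.save(f'{n}0rgb.npy',p)
    m=bot.camera_model(n);print(n,m)
print(bot.camera_model('wrist'))
E
```

```text
pics
0.0 [ 0.28272308 -0.55667729  0.23017907] [[ 4.52683689e-01 -8.91670912e-01 -6.80277289e-04]
 [-8.91668892e-01 -4.52684126e-01  1.91560466e-03]
 [-2.01603968e-03 -2.60580888e-04 -9.99997934e-01]] 0.0187 [-0.12898531 -0.24981359 -0.98740785]
scene {'K': array([[511.1848586 ,   0.        , 320.98566278],
       [  0.        , 511.1848586 , 194.22318112],
       [  0.        ,   0.        ,   1.        ]]), 'R': array([[-0.60318404,  0.79759978,  0.00189913],
       [ 0.63136535,  0.4789217 , -0.6099277 ],
       [-0.48738773, -0.36669962, -0.79245479]]), 't': array([ 0.28804423, -0.23566449,  1.92253969])}
top {'K': array([[512.3887966 ,   0.        , 316.36943897],
       [  0.        , 512.3887966 , 208.12375398],
       [  0.        ,   0.        ,   1.        ]]), 'R': array([[ 0.01492842, -0.9998544 ,  0.00826525],
       [-0.9877841 , -0.01602952, -0.15500199],
       [ 0.15511191, -0.00585035, -0.98787958]]), 't': array([-0.02563525,  0.50406711,  1.82821171])}
{'K': array([[309.70691629,   0.        , 318.87501645],
       [  0.        , 309.70691629, 202.62768154],
       [  0.        ,   0.        ,   1.        ]]), 'mount': array([[ 9.99999946e-01, -2.17991060e-04, -2.44713740e-04,
         5.00215141e-04],
       [ 2.82977049e-04,  9.50991937e-01,  3.09215548e-01,
        -7.85494781e-02],
       [ 1.65314568e-04, -3.09215601e-01,  9.50991948e-01,
        -1.43452728e-01],
       [ 0.00000000e+00,  0.00000000e+00,  0.00000000e+00,
         1.00000000e+00]])}
```

View pics/scene0.png

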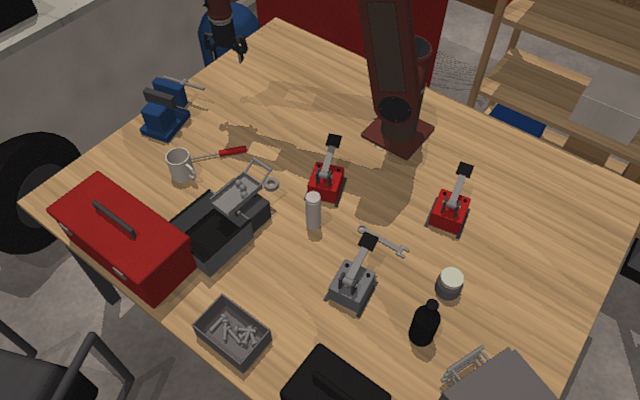

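View pics/top0.png

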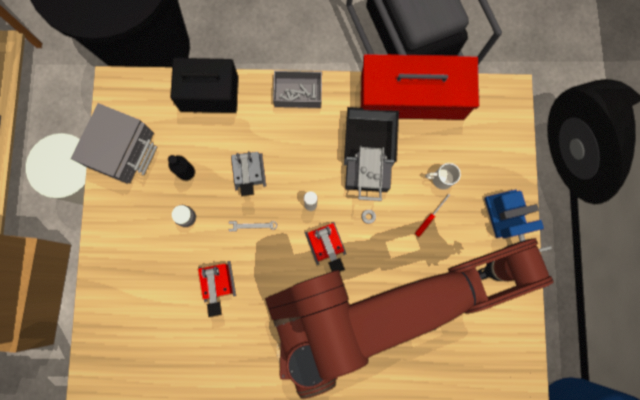

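Scene: the cleaner is at about (370,150) in the top view, with its handle bar near (368,197). The grey control box is at (248,168) with its pad at (247,189). The other two boxes are red look-alikes. I'll zoom in on both.

```bash
cat > h.py <<'E'
import numpy as np,cv2
from cell import bot
def ray(n,u,v,z):
    m=bot.camera_model(n);K,R,t=m['K'],m['R'],m['t']
    d=R.T@np.linalg.solve(K,[u,v,1.]);c=-R.T@t
    return c+d*(z-c[2])/d[2]
def cloud(n,D):
    m=bot.camera_model(n);K,R,t=m['K'],m['R'],m['t']
    v,u=np.mgrid[:400,:640];P=np.stack([(u-K[0,2])/K[0,0]*D,(v-K[1,2])/K[1,1]*D,D],-1)
    return (P-t)@R
E
python3 - <<'E'
from h import *
p=cv2.imread('pics/top0.png')
a=cv2.resize(p[100:230,330:415],None,fx=4.5,fy=4.5,interpolation=cv2.INTER_CUBIC)
b=cv2.resize(p[140:210,220:280],None,fx=6,fy=6,interpolation=cv2.INTER_CUBIC)
o=np.zeros((max(len(a),len(b)),a.shape[1]+b.shape[1]+5,3),np.uint8);o[:len(a),:a.shape[1]]=a;o[:len(b),a.shape[1]+5:]=b
print(o.shape,a.shape);cv2.imwrite('pics/c1.png',o)
C=cloud('top',np.load('top0.npy'))
np.set_printoptions(precision=3,suppress=True,linewidth=200)
print('z bar region');print(C[186:204,354:386:2,2])
print('z box');print(C[150:198:2,230:268:2,2])
E
```

```text
(585, 747, 3) (585, 382, 3)
z bar region
[[ 0.081  0.08   0.139  0.133  0.134  0.138  0.136  0.108  0.114  0.116  0.118  0.121  0.122  0.119  0.084  0.086]
 [ 0.074  0.069  0.12   0.127  0.117  0.13   0.131  0.137  0.139  0.123  0.135  0.127  0.132  0.133  0.082  0.075]
 [ 0.056  0.058  0.055  0.132  0.065  0.065  0.115  0.112  0.121  0.119  0.122  0.12   0.125  0.126  0.083  0.084]
 [ 0.036  0.03   0.036  0.14   0.048  0.044  0.056  0.06   0.056  0.054  0.057  0.074  0.066  0.132  0.062  0.064]
 [ 0.016  0.022  0.024  0.144  0.024  0.035  0.034  0.034  0.039  0.047  0.039  0.043  0.043  0.14   0.054  0.047]
 [ 0.004  0.004 -0.005  0.144  0.01   0.009  0.01   0.018  0.02   0.03   0.022  0.019  0.044  0.145  0.023  0.032]
 [-0.001 -0.008  0.004  0.142 -0.     0.011 -0.003  0.003  0.003  0.007 -0.008 -0.008  0.001  0.142  0.013  0.013]
 [-0.004 -0.002 -0.     0.15   0.004  0.003  0.014 -0.001 -0.003  0.    -0.006  0.002  0.003  0.147  0.001 -0.006]
 [-0.003  0.003 -0.006  0.152  0.002 -0.005 -0.006 -0.001 -0.005 -0.001  0.005 -0.004 -0.006  0.146 -0.001 -0.008]
 [-0.004 -0.009 -0.01   
[... 3582 characters left out ...]
.009  0.002  0.003]
 [ 0.003  0.011 -0.005  0.     0.004  0.141  0.15   0.145  0.147  0.15   0.145  0.143  0.006 -0.004 -0.002  0.002  0.004 -0.001 -0.001]
 [-0.002 -0.005 -0.    -0.    -0.003  0.146  0.145  0.139  0.161  0.144  0.156  0.147 -0.001 -0.002  0.     0.003 -0.001  0.002  0.   ]
 [ 0.01  -0.006  0.005  0.004 -0.    -0.002  0.149  0.147  0.155  0.153  0.143  0.149  0.008 -0.015  0.005 -0.005  0.005  0.    -0.006]
 [-0.004  0.003  0.003 -0.011  0.003  0.002  0.151  0.159  0.153  0.152  0.151  0.158 -0.003 -0.006 -0.007  0.011  0.004  0.004  0.008]
 [-0.006 -0.003  0.002 -0.004  0.001 -0.004  0.144  0.143 -0.003  0.001 -0.007 -0.     0.006 -0.001 -0.004 -0.003  0.004 -0.002 -0.003]]
```

View pics/c1.png

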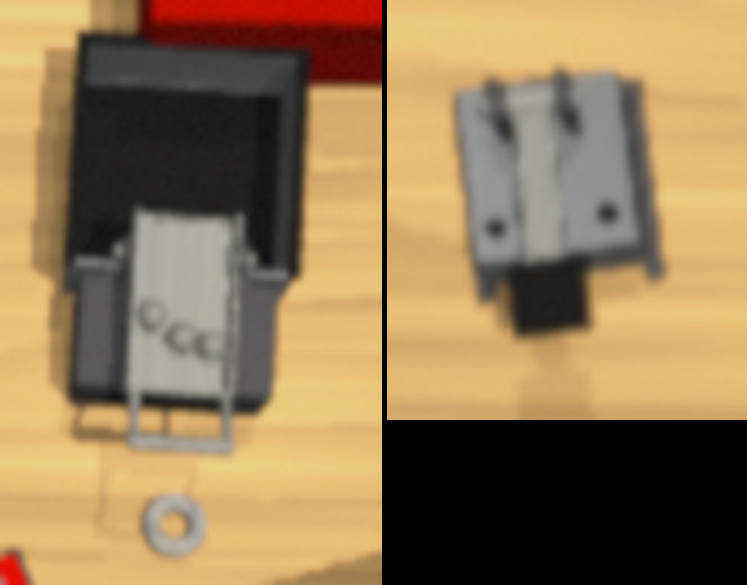

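The crop shows the bar from (130,439) to (232,449) and the black pad centred near (550,298). The three balls are in the tray, and the bearing sits just in front of the bar.

```bash
python3 - <<'E'
from h import *
np.set_printoptions(precision=4,suppress=True)
f=lambda x,y:(330+(x+.5)/4.5-.5,100+(y+.5)/4.5-.5)
g=lambda x,y:(220+(x-387+.5)/6-.5,140+(y+.5)/6-.5)
D=np.load('top0.npy');C=cloud('top',D)
v,u=np.mgrid[:400,:640]
m=(C[...,2]>.145)&(C[...,2]<.18)&(v>=195)&(v<206)&(u>354)&(u<386)
pts=np.array([ray('top',a,b,.157) for a,b in zip(u[m],v[m])])
print('bar px mean',pts.mean(0),len(pts)); 
(vx,vy,_,_)=cv2.fitLine(pts[:,:2].astype(np.float32),cv2.DIST_HUBER,0,.01,.01).ravel();print('bar dir yaw',np.degrees(np.arctan2(vy,vx)), pts.min(0),pts.max(0))
A,B=ray('top',*f(130,439),.16),ray('top',*f(232,449),.16);print('bar ends',A,B,(A+B)/2,np.degrees(np.arctan2(*(A-B)[[1,0]])))
for q in[(84,36),(308,52),(298,275),(70,262)]:print('rim',ray('top',*f(*q),.1))
rgb=np.load('top0rgb.npy').astype(int)
m=(C[...,2]>.13)&(rgb.max(-1)<70)&(v>=180)&(v<200)&(u>235)&(u<262)
P=np.argwhere(m)[:,::-1].astype(np.float32);r=cv2.minAreaRect(P);print('pad',m.sum(),r,P.mean(0),ray('top',*P.mean(0),.145))
for q in[(457,93),(616,73),(643,240),(478,267)]:print('box',ray('top',*g(*q),.07))
for q in[(538,100),(543,255)]:print('arm',ray('top',*g(*q),.113 if q[1]==100 else .135))
# scene cross-check
d=np.load('scene0.npy');S=cloud('scene',d);sr=np.load('scene0rgb.npy').astype(int)
m=(S[...,2]>.13)&(S[...,2]<.175)&(sr.max(-1)<70)&(u>350)&(u<385)&(v>225)&(v<255);print('scene pad',m.sum(),S[m].mean(0),np.argwhere(m)[:,::-1].mean(0))
pm=np.argwhere(m)[:,::-1].mean(0);print(ray('scene',*pm,.145))
m=(S[...,2]>.15)&(S[...,2]<.17)&(u>240)&(u<280)&(v>155)&(v<190);print('scene bar?',m.sum(),np.median(S[m],0),S[m].min(0),S[m].max(0))
for X,n in(((.5,-.17,0),'can'),):pass
for nm,a,b in(('can',310,200),('bearing',368,216),('wrench',252,226)):print(nm,ray('top',a,b,.15 if nm=='can' else 0.01))
E
```

```text
bar px mean [ 0.5231 -0.2003  0.157 ] 92
bar dir yaw 88.87117 [ 0.5142 -0.2414  0.157 ] [ 0.5351 -0.1591  0.157 ]
bar ends [ 0.5257 -0.1606  0.16  ] [ 0.5193 -0.2382  0.16  ] [ 0.5225 -0.1994  0.16  ] 85.24985409973429
rim [ 0.867 -0.128  0.1  ]
rim [ 0.8567 -0.3092  0.1   ]
rim [ 0.6714 -0.2995  0.1   ]
rim [ 0.6789 -0.1178  0.1   ]
pad 133 ((246.0, 188.5), (11.0, 12.0), 90.0) [246.4361 188.5338] [0.5524 0.2253 0.145 ]
box [0.6899 0.295  0.07  ]
box [0.704  0.1991 0.07  ]
box [0.6008 0.1795 0.07  ]
box [0.5826 0.278  0.07  ]
arm [0.6752 0.2398 0.113 ]
arm [0.5771 0.2305 0.135 ]
scene pad 229 [0.5542 0.2252 0.1467] [367.9869 240.869 ]
[0.5533 0.2247 0.145 ]
scene bar? 102 [ 0.5298 -0.1978  0.1602] [ 0.5195 -0.2415  0.1501] [ 0.5504 -0.1576  0.1695]
can [0.5149 0.0052 0.15  ]
bearing [ 0.4826 -0.2093  0.01  ]
wrench [0.4386 0.2178 0.01  ]
```

{"fn": "step_arm", "kwargs": {"series": [[-2.1, -3.76, -0.3, 0, 0, 0, 0], [-2.1, -3.76, -0.3, 0, 0, 0, 0], [-2.1, -3.76, -0.3, 0, 0, 0, 0], [-2.1, -3.76, -0.3, 0, 0, 0, 0], [-2.1, -3.76, -0.3, 0, 0, 0, 0], [-2.1, -3.76, -0.3, 0, 0, 0, 0], [-2.1, -3.76, -0.3, 0, 0, 0, 0], [-2.1, -3.76, -0.3, 0, 0, 0, 0], [-2.1, -3.76, -0.3, 0, 0, 0, 0], [-2.1, -3.76, -0.3, 0, 0, 0, 0]]}}

```text
time: 1.1
position: [0.5236, -0.1981, 0.261]
ee_rot: [[0.453, -0.892, -0.001], [-0.892, -0.453, 0.0], [-0.0, 0.0, -1.0]]
contact_force: [0.5, -0.8, -0.0]
grip_width: 0.0423
```

{"fn": "step_arm", "kwargs": {"series": [[0, 0, 0, 0, 0, -8.5, 0], [0, 0, 0, 0, 0, -8.5, 0], [0, 0, 0, 0, 0, -8.5, 0], [0, 0, 0, 0, 0, -8.5, 0], [0, 0, 0, 0, 0, -8.5, 0], [0, 0, 0, 0, 0, -8.5, 0], [0, 0, 0, 0, 0, -8.5, 0], [0, 0, 0, 0, 0, 0, 0], [0, 0, 0, 0, 0, 0, 0]]}}

```text
time: 2.0
position: [0.5229, -0.1997, 0.2609]
ee_rot: [[0.998, -0.066, -0.001], [-0.066, -0.998, 0.0], [-0.001, -0.0, -1.0]]
contact_force: [0.3, 1.1, -0.1]
grip_width: 0.043
```

```bash
cat >> h.py <<'E'
def wpix(P,s):
    m=bot.camera_model('wrist');M=m['mount'];K=m['K']
    T=np.eye(4);T[:3,:3]=s['ee_rot'];T[:3,3]=s['position'];c=np.linalg.inv(T@M)@np.r_[P,1]
    r=np.hypot(c[0],c[1]);th=np.arctan2(r,c[2]);return K[0,2]+K[0,0]*th*c[0]/r,K[1,2]+K[1,1]*th*c[1]/r
def wray(u,v,s,z):
    m=bot.camera_model('wrist');M=m['mount'];K=m['K'];T=np.eye(4);T[:3,:3]=s['ee_rot'];T[:3,3]=s['position'];G=T@M
    a,b=(u-K[0,2])/K[0,0],(v-K[1,2])/K[1,1];th=np.hypot(a,b);d=G[:3,:3]@np.array([np.sin(th)*a/th,np.sin(th)*b/th,np.cos(th)])
    return G[:3,3]+d*(z-G[2,3])/d[2]
E
python3 - <<'E'
from h import *
np.set_printoptions(precision=4,suppress=True)
s=bot.read_state();p,d=bot.read_camera('wrist');import pickle;pickle.dump(s,open('s1.pkl','wb'))
cv2.imwrite('pics/w1.png',p[:,:,::-1]);print(s['time'],s['position'],s['ee_rot'],s['grip_width'],s['contact_force'],s['q'])
print(wpix([.523,-.199,.163],s))
E
```

```text
2.0 [ 0.5229 -0.1997  0.2609] [[ 0.9978 -0.0665 -0.0006]
 [-0.0665 -0.9978  0.0003]
 [-0.0006 -0.0003 -1.    ]] 0.04299144092776152 [ 0.2893  1.0638 -0.148 ] [-0.5057  0.0467  1.6624  0.      1.4331 -0.4392]
(np.float64(319.5069377292941), np.float64(201.87098025666774))
```

View pics/w1.png

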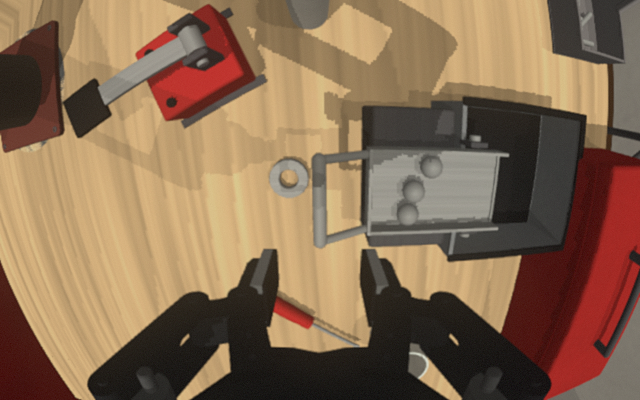

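The bar runs from (319,156) to (321,245), so its centre matches the prediction of (319.5,202) to within 2 px. The tool is aligned, so I'll descend and pinch.

{"fn": "step_arm", "kwargs": {"series": [[0, 0, 1.5, 0, 0, 0, 0], [0, 0, 1.5, 0, 0, 0, 0], [0, 0, 1.5, 0, 0, 0, 0], [0, 0, 1.5, 0, 0, 0, 0], [0, 0, 1.5, 0, 0, 0, 0], [0, 0, 1.5, 0, 0, 0, 0], [0, 0, 1.5, 0, 0, 0, 0], [0, 0, 1.2, 0, 0, 0, 0], [0, 0, 0.6, 0, 0, 0, 0], [0, 0, 0, 0, 0, 0, 0]]}}

```text
time: 3.05
position: [0.5226, -0.1995, 0.1371]
ee_rot: [[0.998, -0.062, -0.002], [-0.062, -0.998, 0.001], [-0.002, -0.001, -1.0]]
contact_force: [-0.1, -0.6, 0.3]
grip_width: 0.0426
```

{"fn": "step_arm", "kwargs": {"series": [[0, 0, 0, 0, 0, 0, 0.3], [0, 0, 0, 0, 0, 0, 0.5], [0, 0, 0, 0, 0, 0, 0.7], [0, 0, 0, 0, 0, 0, 1], [0, 0, 0, 0, 0, 0, 1], [0, 0, 0, 0, 0, 0, 1], [0, 0, 0, 0, 0, 0, 1]], "newtons": 50}}

```text
time: 3.75
position: [0.5231, -0.2001, 0.1392]
ee_rot: [[0.998, -0.062, 0.0], [-0.062, -0.998, -0.001], [0.0, 0.001, -1.0]]
contact_force: [-4.0, 0.6, 5.0]
grip_width: 0.01
```

{"fn": "step_arm", "kwargs": {"series": [[0.22, 0, -0.69, 0, 0, 0, 1], [0.23, 0, -0.68, 0, 0, 0, 1], [0.28, 0, -0.67, 0, 0, 0, 1], [0.29, 0, -0.67, 0, 0, 0, 1], [0.34, 0, -0.64, 0, 0, 0, 1], [0.35, 0, -0.64, 0, 0, 0, 1], [0.39, 0, -0.61, 0, 0, 0, 1], [0.4, 0, -0.6, 0, 0, 0, 1], [0, 0, 0, 0, 0, 0, 1]]}}

```text
time: 4.65
position: [0.5473, -0.2013, 0.1919]
ee_rot: [[0.998, -0.062, -0.003], [-0.062, -0.998, 0.0], [-0.003, -0.0, -1.0]]
contact_force: [-11.0, -0.8, 4.2]
grip_width: 0.01
```

{"fn": "step_arm", "kwargs": {"series": [[0.43, 0, -0.57, 0, 0, 0, 1], [0.44, 0, -0.57, 0, 0, 0, 1], [0.47, 0, -0.53, 0, 0, 0, 1], [0.5, 0, -0.52, 0, 0, 0, 1], [0.53, 0, -0.49, 0, 0, 0, 1], [0.55, 0, -0.48, 0, 0, 0, 1], [0, 0, 0, 0, 0, 0, 1]]}}

```text
time: 5.35
position: [0.5769, -0.2028, 0.2253]
ee_rot: [[0.998, -0.062, -0.001], [-0.062, -0.998, 0.0], [-0.001, -0.0, -1.0]]
contact_force: [-12.8, 2.7, 12.7]
grip_width: 0.01
```

```bash
python3 - <<'E'
from h import *
p,d=bot.read_camera('scene');q,e=bot.read_camera('wrist')
a=cv2.resize(p[140:280,150:310],(480,420),interpolation=cv2.INTER_CUBIC)
b=cv2.resize(q[60:340,220:600],(380,280))
o=np.zeros((420,860,3),np.uint8);o[:,:480]=a;o[:280,480:]=b;o=o[:, :800]
cv2.imwrite('pics/t1.png',o[:,:,::-1])
s=bot.read_state();print(s['time'],s['position'],s['contact_force'])
E
```

```text
5.45 [ 0.57637112 -0.20277449  0.22483268] [-12.13366518   2.46772432  12.18810883]
```

View pics/t1.png

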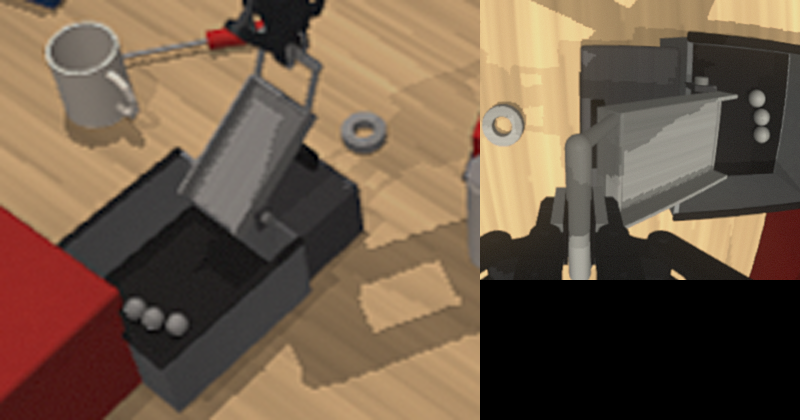

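Both views show all three balls already in the tank, with the tray at about 35°. I'll go on to 45°, correcting slightly outward to relieve the radial force, and hold.

{"fn": "step_arm", "kwargs": {"series": [[0.53, 0, -0.48, 0, 0, 0, 1], [0.53, 0, -0.46, 0, 0, 0, 1], [0.57, 0, -0.42, 0, 0, 0, 1], [0.57, 0, -0.41, 0, 0, 0, 1], [0, 0, 0, 0, 0, 0, 1], [0, 0, 0, 0, 0, 0, 1], [0, 0, 0, 0, 0, 0, 1], [0, 0, 0, 0, 0, 0, 1], [0, 0, 0, 0, 0, 0, 1], [0, 0, 0, 0, 0, 0, 1]]}}

```text
time: 6.45
position: [0.5992, -0.2039, 0.2419]
ee_rot: [[0.998, -0.062, 0.0], [-0.062, -0.998, 0.001], [0.0, -0.001, -1.0]]
contact_force: [-6.9, 2.6, 8.9]
grip_width: 0.01
```

{"fn": "step_arm", "kwargs": {"series": [[0, 0, 0, 0, 0, 0, 1], [0, 0, 0, 0, 0, 0, 1], [0, 0, 0, 0, 0, 0, 1], [0, 0, 0, 0, 0, 0, 1], [0, 0, 0, 0, 0, 0, 1], [0, 0, 0, 0, 0, 0, 1], [0, 0, 0, 0, 0, 0, 1], [0, 0, 0, 0, 0, 0, 1]]}}

```text
time: 7.25
position: [0.5992, -0.2039, 0.2418]
ee_rot: [[0.998, -0.062, 0.0], [-0.062, -0.998, 0.001], [0.0, -0.001, -1.0]]
contact_force: [-6.9, 2.6, 8.4]
grip_width: 0.0097
```

```bash
python3 - <<'E'
from h import *
p,d=bot.read_camera('scene')
cv2.imwrite('pics/t2.png',cv2.resize(p[140:280,150:310],(480,420),interpolation=cv2.INTER_CUBIC)[:,:,::-1])
s=bot.read_state();print(s['time'],s['position'],s['contact_force'])
C=cloud('scene',d);v,u=np.mgrid[:400,:640]
# tray plane: steel-grey pixels above 0.1
m=(u>205)&(u<250)&(v>170)&(v<220)&(C[...,2]>.13)&(C[...,2]<.25)&(p.min(-1)>90)
P=C[m];c=P.mean(0);U,S,V=np.linalg.svd(P-c,full_matrices=False);n=V[2];print(m.sum(),c,n,S, 'tilt',np.degrees(np.arccos(abs(n[2]))))
E
```

```text
7.3 [ 0.59912939 -0.20393967  0.24185975] [-6.12572385  2.41772913  6.91096594]
434 [ 0.64501041 -0.21277983  0.15850227] [ 0.67478955 -0.015051    0.73785671] [0.51393802 0.42911998 0.14669726] tilt 42.4508412277363
```

The tilt reads about 45° from the bar's travel and 42° from a depth plane fit, and it has been held over a second. I'll lower it along the same path.

{"fn": "step_arm", "kwargs": {"series": [[-0.57, 0, 0.41, 0, 0, 0, 1], [-0.57, 0, 0.42, 0, 0, 0, 1], [-0.53, 0, 0.46, 0, 0, 0, 1], [-0.53, 0, 0.48, 0, 0, 0, 1], [-0.55, 0, 0.48, 0, 0, 0, 1], [-0.53, 0, 0.49, 0, 0, 0, 1], [-0.5, 0, 0.52, 0, 0, 0, 1], [-0.47, 0, 0.53, 0, 0, 0, 1], [-0.44, 0, 0.57, 0, 0, 0, 1], [-0.43, 0, 0.57, 0, 0, 0, 1]]}}

```text
time: 8.3
position: [0.5473, -0.2013, 0.1923]
ee_rot: [[0.998, -0.062, -0.001], [-0.062, -0.998, -0.0], [-0.001, 0.0, -1.0]]
contact_force: [-10.8, 2.1, 7.8]
grip_width: 0.0104
```

{"fn": "step_arm", "kwargs": {"series": [[-0.4, 0, 0.6, 0, 0, 0, 1], [-0.39, 0, 0.61, 0, 0, 0, 1], [-0.35, 0, 0.64, 0, 0, 0, 1], [-0.34, 0, 0.64, 0, 0, 0, 1], [-0.29, 0, 0.67, 0, 0, 0, 1], [-0.28, 0, 0.67, 0, 0, 0, 1], [-0.23, 0, 0.65, 0, 0, 0, 1], [-0.15, 0, 0.45, 0, 0, 0, 1], [0, 0, 0, 0, 0, 0, 1]]}}

```text
time: 9.2
position: [0.5237, -0.2001, 0.1413]
ee_rot: [[0.998, -0.063, -0.0], [-0.063, -0.998, -0.0], [-0.0, 0.0, -1.0]]
contact_force: [-5.8, -0.4, 2.8]
grip_width: 0.0099
```

{"fn": "step_arm", "kwargs": {"series": [[-0.03, 0, 0.1, 0, 0, 0, 1], [-0.03, 0, 0.1, 0, 0, 0, 1], [0, 0, 0.06, 0, 0, 0, 1], [0, 0, 0, 0, 0, 0, 1], [0, 0, 0, 0, 0, 0, 1]]}}

```text
time: 9.7
position: [0.5232, -0.2, 0.1394]
ee_rot: [[0.998, -0.062, -0.0], [-0.062, -0.998, -0.0], [-0.0, 0.0, -1.0]]
contact_force: [-5.9, -0.7, 4.7]
grip_width: 0.0096
```

Same pose and force as at the initial grip, so the tray is on its stop. I'll release and rise.

{"fn": "step_arm", "kwargs": {"series": [[0, 0, 0, 0, 0, 0, 0.5], [0, 0, 0, 0, 0, 0, 0.2], [0, 0, 0, 0, 0, 0, 0], [0, 0, 0, 0, 0, 0, 0], [0, 0, -0.5, 0, 0, 0, 0], [0, 0, -1.5, 0, 0, 0, 0], [0, 0, -2.5, 0, 0, 0, 0], [0, 0, -3, 0, 0, 0, 0], [0, 0, -3, 0, 0, 0, 0], [0, 0, -3, 0, 0, 0, 0]]}}

```text
time: 10.7
position: [0.5234, -0.1998, 0.2762]
ee_rot: [[0.998, -0.062, 0.001], [-0.062, -0.998, -0.001], [0.001, 0.001, -1.0]]
contact_force: [0.3, 0.0, 0.3]
grip_width: 0.0425
```

```bash
python3 - <<'E'
from h import *
p,d=bot.read_camera('scene');q,e=bot.read_camera('wrist')
a=cv2.resize(p[140:280,150:310],(480,420),interpolation=cv2.INTER_CUBIC)
b=q[80:300,260:580]
o=np.zeros((420,800,3),np.uint8);o[:,:480]=a;o[:220,480:]=b
cv2.imwrite('pics/t3.png',o[:,:,::-1])
s=bot.read_state();print(s['time'],s['position'],s['contact_force'])
E
```

```text
10.8 [ 0.52573951 -0.2011099   0.28059075] [ 1.15574704  1.01145795 -0.27633217]
```

View pics/t3.png

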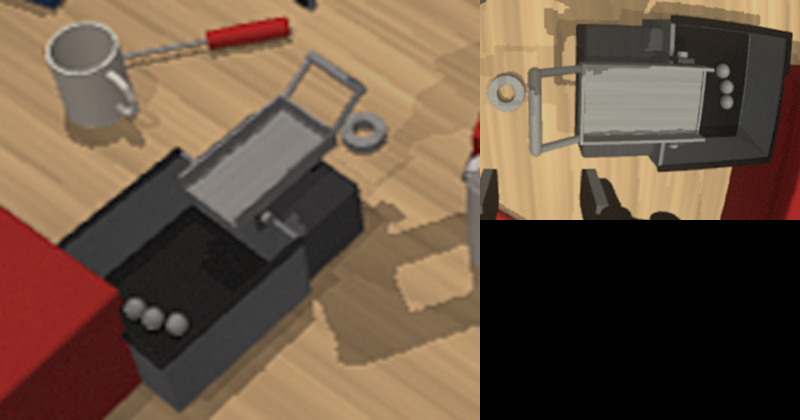

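The tray is level and the balls are in the tank. Moving over to the lever with the fingers shut.

{"fn": "step_arm", "kwargs": {"series": [[0, -4.25, 0, 0, 0, 0, 0.5], [0, -4.25, 0, 0, 0, 0, 1], [0, -4.25, 0, 0, 0, 0, 1], [0, -4.25, 0, 0, 0, 0, 1], [0, -4.25, 0, 0, 0, 0, 1], [0, -4.25, 0, 0, 0, 0, 1], [0, -4.25, 0, 0, 0, 0, 1], [0, -4.25, 0, 0, 0, 0, 1], [0, -4.25, 0, 0, 0, 0, 1], [0, -4.25, 0, 0, 0, 0, 1]]}}

```text
time: 11.8
position: [0.5495, 0.2261, 0.2738]
ee_rot: [[0.998, -0.062, 0.0], [-0.062, -0.998, 0.0], [0.0, -0.0, -1.0]]
contact_force: [0.5, 0.0, -0.1]
grip_width: -0.0002
```

{"fn": "step_arm", "kwargs": {"series": [[0, 0, 1.5, 0, 0, -5, 1], [0, 0, 1.5, 0, 0, -6, 1], [0, 0, 1.5, 0, 0, 0, 1], [0, 0, 1.5, 0, 0, 0, 1], [0, 0, 0, 0, 0, 0, 1], [0, 0, 0, 0, 0, 0, 1]]}}

```text
time: 12.4
position: [0.5497, 0.2239, 0.2132]
ee_rot: [[0.992, 0.127, -0.001], [0.127, -0.992, -0.0], [-0.001, 0.0, -1.0]]
contact_force: [-0.3, -0.3, 0.6]
grip_width: 0.0003
```

```bash
python3 - <<'E'
from h import *
np.set_printoptions(precision=4,suppress=True)
s=bot.read_state();q,e=bot.read_camera('wrist')
cv2.imwrite('pics/l1.png',q[:,:,::-1])
print(s['time'],s['position'],s['contact_force'],s['grip_width'],wpix([.5535,.2245,.147],s))
E
```

```text
12.4 [0.5497 0.2239 0.2132] [-0.2624 -0.2531  0.6188] 0.00026090580452552413 (np.float64(325.14786313835805), np.float64(216.30311210527938))
```

View pics/l1.png

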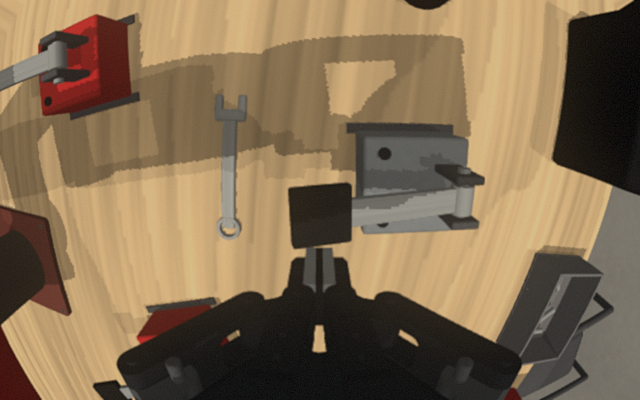

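The pad is centred at (321,215), against a prediction of (325,216), so it is about 3 mm nearer in x. I'll shift -0.3 cm and descend.

{"fn": "step_arm", "kwargs": {"series": [[-0.1, 0, 1.3, 0, 0, 0, 1], [-0.1, 0, 1.3, 0, 0, 0, 1], [-0.1, 0, 1.3, 0, 0, 0, 1], [0, 0, 1.3, 0, 0, 0, 1], [0, 0, 0.6, 0, 0, 0, 1], [0, 0, 0.6, 0, 0, 0, 1], [0, 0, 0.6, 0, 0, 0, 1], [0, 0, 0.6, 0, 0, 0, 1], [0, 0, 0, 0, 0, 0, 1]]}}

```text
time: 13.35
position: [0.5471, 0.2241, 0.1372]
ee_rot: [[0.992, 0.129, 0.001], [0.129, -0.992, 0.0], [0.001, -0.0, -1.0]]
contact_force: [-0.1, 0.6, 3.5]
grip_width: 0.0002
```

{"fn": "step_arm", "kwargs": {"series": [[0, 0, 0.5, 0, 0, 0, 1], [0, 0, 0.5, 0, 0, 0, 1], [0, 0, 0.4, 0, 0, 0, 1], [0, 0, 0.3, 0, 0, 0, 1], [0, 0, 0.2, 0, 0, 0, 1], [0, 0, 0.15, 0, 0, 0, 1], [0, 0, 0, 0, 0, 0, 1], [0, 0, 0, 0, 0, 0, 1]]}}

```text
time: 14.15
position: [0.5461, 0.224, 0.1174]
ee_rot: [[0.992, 0.129, -0.001], [0.129, -0.992, -0.0], [-0.002, 0.0, -1.0]]
contact_force: [-4.2, -1.1, 6.1]
grip_width: 0.0005
```

{"fn": "step_arm", "kwargs": {"series": [[0, 0, 0.12, 0, 0, 0, 1], [0, 0, 0.1, 0, 0, 0, 1], [0, 0, 0, 0, 0, 0, 1], [0, 0, 0, 0, 0, 0, 1], [0, 0, 0, 0, 0, 0, 1]]}}

```text
time: 14.65
position: [0.5464, 0.224, 0.1155]
ee_rot: [[0.992, 0.129, -0.001], [0.129, -0.992, -0.0], [-0.001, -0.0, -1.0]]
contact_force: [-4.6, 0.3, 7.1]
grip_width: 0.0001
```

```bash
python3 - <<'E'
from h import *
np.set_printoptions(precision=4,suppress=True)
s=bot.read_state();p,d=bot.read_camera('scene');q,e=bot.read_camera('wrist');S0=s;F=[];Z=[]
for i in range(6):
    s=bot.read_state();F.append(s['contact_force']);Z.append(s['position']);bot.read_camera('top')
print(s['time'],np.mean(F,0),np.mean(Z,0))
a=cv2.resize(p[215:320,310:420],(440,420),interpolation=cv2.INTER_CUBIC)
o=np.zeros((420,800,3),np.uint8);o[:,:440]=a;o[:220,440:]=q[120:340,220:580]
cv2.imwrite('pics/l2.png',o[:,:,::-1])
# arm slope from depth (grey arm above box)
C=cloud('scene',d);piv=np.array([.674,.2424]);ax=np.array([.9898,.1426])
L=(C[...,:2]-piv)@ax;W=(C[...,:2]-piv)@np.array([-ax[1],ax[0]])
m=(abs(W)<.007)&(L>-.105)&(L<-.02)&(C[...,2]>.09)&(C[...,2]<.16)
print(m.sum(),np.polyfit(L[m],C[...,2][m],1))
D0=cloud('scene',np.load('scene0.npy'));L=(D0[...,:2]-piv)@ax;W=(D0[...,:2]-piv)@np.array([-ax[1],ax[0]])
m=(abs(W)<.007)&(L>-.105)&(L<-.02)&(D0[...,2]>.09)&(D0[...,2]<.16);print('before',m.sum(),np.polyfit(L[m],D0[...,2][m],1))
E
```

```text
15.0 [-4.4959 -0.6545  6.4982] [0.5464 0.224  0.1154]
129 [0.0036 0.1142]
before 151 [-0.2647  0.1145]
```

View pics/l2.png

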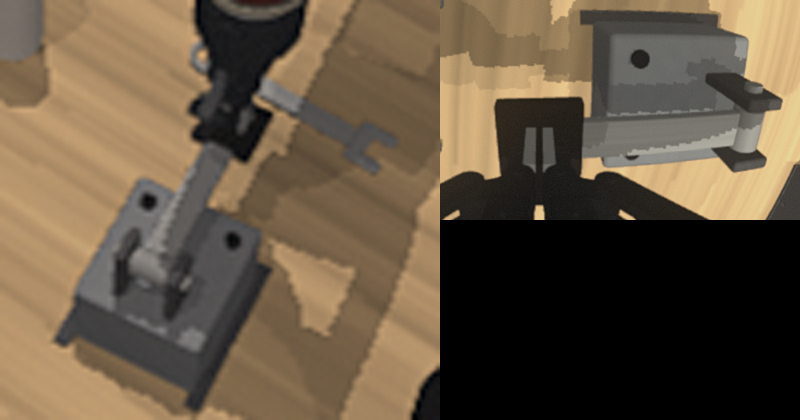

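The arm's slope is 0.004 (before pressing it was -0.265), so it is level. The fingertips sit on the pad at z 0.1154. I'll hold there.

{"fn": "step_arm", "kwargs": {"series": [[0, 0, 0.03, 0, 0, 0, 1], [0, 0, 0, 0, 0, 0, 1], [0, 0, 0, 0, 0, 0, 1], [0, 0, 0, 0, 0, 0, 1], [0, 0, 0, 0, 0, 0, 1], [0, 0, 0, 0, 0, 0, 1], [0, 0, 0, 0, 0, 0, 1], [0, 0, 0, 0, 0, 0, 1], [0, 0, 0, 0, 0, 0, 1], [0, 0, 0, 0, 0, 0, 1]]}}

```text
time: 16.05
position: [0.5464, 0.224, 0.1151]
ee_rot: [[0.992, 0.129, -0.001], [0.129, -0.992, -0.0], [-0.001, -0.0, -1.0]]
contact_force: [-4.1, -1.1, 6.9]
grip_width: -0.0
```

{"fn": "step_arm", "kwargs": {"series": [[0, 0, 0, 0, 0, 0, 1], [0, 0, 0, 0, 0, 0, 1], [0, 0, 0, 0, 0, 0, 1], [0, 0, 0, 0, 0, 0, 1], [0, 0, 0, 0, 0, 0, 1], [0, 0, 0, 0, 0, 0, 1], [0, 0, 0, 0, 0, 0, 1], [0, 0, 0, 0, 0, 0, 1], [0, 0, 0, 0, 0, 0, 1], [0, 0, 0, 0, 0, 0, 1]]}}

```text
time: 17.05
position: [0.5464, 0.224, 0.1151]
ee_rot: [[0.992, 0.129, -0.001], [0.129, -0.992, -0.0], [-0.001, -0.0, -1.0]]
contact_force: [-4.3, -0.9, 6.8]
grip_width: -0.0001
```

{"fn": "step_arm", "kwargs": {"series": [[0, 0, 0, 0, 0, 0, 1], [0, 0, 0, 0, 0, 0, 1], [0, 0, 0, 0, 0, 0, 1], [0, 0, 0, 0, 0, 0, 1], [0, 0, 0, 0, 0, 0, 1], [0, 0, 0, 0, 0, 0, 1]]}}

```text
time: 17.65
position: [0.5464, 0.2241, 0.1151]
ee_rot: [[0.992, 0.129, -0.001], [0.129, -0.992, -0.0], [-0.001, -0.0, -1.0]]
contact_force: [-5.3, -1.3, 6.1]
grip_width: -0.0002
```

```bash
python3 - <<'E'
from h import *
p,d=bot.read_camera('scene');C=cloud('scene',d);piv=np.array([.674,.2424]);ax=np.array([.9898,.1426])
L=(C[...,:2]-piv)@ax;W=(C[...,:2]-piv)@np.array([-ax[1],ax[0]])
m=(abs(W)<.007)&(L>-.105)&(L<-.02)&(C[...,2]>.09)&(C[...,2]<.16);print(np.polyfit(L[m],C[...,2][m],1))
s=bot.read_state();print(s['time'],s['position'],s['contact_force']);print(bot.sign_off())
E
```

```text
[-0.00420877  0.11374395]
17.7 [0.54643372 0.22402552 0.11513927] [-4.4130327  -0.07955797  7.07384371]
the job is handed in; nothing more can be done
None
```

The job is done and handed in at 17.7 s.

**Tray:** I pinched the handle bar, tipped the tray to about 45° and held it there for over a second. Then I lowered it onto its stop and let go. The pictures show all three balls in the tank and the tray level. The tilt estimates differ slightly: about 44–47° from the bar's travel and 42° from a depth plane fit.

**Run lever:** I pressed the grey box's lever down with shut fingers and held it there for about 3 s. The fingers are still holding it.
- **Level:** the last check put the fingertips at z = 0.1151 m, against a target of 0.115 m. The arm's slope was about 0.004 rad, so it is level within the measurement noise.
- **Force:** the upward force read 6–7 N, a little under the nominal 8 N. A sideways force of about 4 N is also present, probably friction on the pad.

Nothing else was touched, as far as the pictures I viewed show. I did not check each bystander at the end.

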